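# Mount a nail sample and hold the loupe over it

### The arm

A 6-joint arm with a two-finger parallel gripper is mounted at the origin on the work surface. World frame = base frame: x ahead of the robot, y to its left, z up, the work surface at z = 0. Lengths are in m, angles in degrees, forces in N, time in s.
With the tool pointing down it reaches from about 0.3 to 0.75 m from the base axis. Payload 8.5 kg.
Tool frame: the origin (TCP) lies at the very end of the fingers, on their centre line; the grasp point (between the pads) lies 19 mm behind it; z points along the fingers, x is the direction in which the jaws open and shut, and the axes are right-handed (so a half turn about z gives the same grasp; the last joint's range is limited). The gripper opens to 88 mm and grips with 3 to 60 N. Pads are 18 mm wide; open, the fingers measure 123 mm over their backs; the gripper's body (75 mm by 187 mm) begins 45 mm behind the grasp point.
Start: joints at [-84.987, 21.807, 74.336, -0, 83.858, -12.336], TCP at [0.164, -0.525, 0.239] pointing down, gripper open.
Joint ranges: [-178.18, 178.18], [-50.72, 133.34], [12.68, 142.11], [-81.47, 261.47], [9.98, 163.14], [-165.26, 165.26]. Speed limits (degrees/s): [136.94, 136.94, 180, 180, 180, 180].

### API

Orientations are given as [roll, pitch, yaw] about the fixed x, y, z axes, in that order (R = Rz(yaw) Ry(pitch) Rx(roll)).
In Python, from rig import observe, read_camera, camera_params, finish_job, silhouettes, pinpoint gives the robot as it stands. The module is installed in compiled form; this text tells all that it offers.
- The arm moves only by the tool jog_arm, never from a script. Its argument "series" is a list that holds one entry, the list of rows, each a list of 5 numbers: the closure, from 0 (fully open) to 1 (shut), then the shift along the tool's x, y, z in m, then the turn about the tool's z in degrees. In form: [[[grip, dx, dy, dz, spin], ...]]. A call has exactly 8 rows; each row shifts and turns the commanded pose from where the row before left it, along the tool's axes as they then stand; what a row does not reach is not made up. A row lasts 1/8 s, in which the tool goes at most 62.5 mm and 10.7 degrees, less where a joint would pass 70% of its speed; a pose out of reach is approached as far as the arm can. A call with a gripper value outside its range is refused whole. The fingers move at their own pace and stop on an object; "grip_force" is the grip in N (left out, the last holds). Time passes only in rows, so rows that do not move let the fingers close, or fill a call up. It gives the time, the measured TCP pose, the force and the opening at its end, in the units of the state.
- observe(): the state, without advancing time (a new reading comes with each control period).
- read_camera(name): name is "scene" or "side" or "wrist"; returns the picture (420x560x3 uint8, red, green, blue); there is no depth.
- camera_params(name): a dict with "K" (3x3 intrinsics, pixels), "rvec" (rotation vector, rad) and "tvec" (3), from world to camera coordinates, as OpenCV has them. Camera axes: x right, y down, z forward; pixel columns grow to the right and rows downward; lengths in m; the calibration is good to about 2 mm. A picture is of the moment at which its call begins: read the wrist's pose just before it. camera_params takes no time and is no camera call; for the wrist camera it gives the pose at the moment of the call.
- finish_job(): hands the job in, once; it reports no verdict.
Trained networks look in the newest picture that a camera, given by its name, has taken for a name from the list of things; names that differ only in an ending like _2 or _b are one class to them, and where a whole thing is asked for, a point or a joint stands for the part that bears it (a point fixed in the world has none). Each returns a list of dicts, best first, with "p" (0 to 1); they miss things now and then, are a little off and sometimes report something else, mostly with a low value. They report only what shows in the picture. A call takes as long as a camera call. They do not tell look-alikes from the thing itself.
- silhouettes(camera, thing): "region" (420x560 bool, what is visible of it).
- pinpoint(camera, thing): "position" ([x, y, z] in m, in the coordinates of the camera as it stood for that picture, good to about 4 mm: a listed point, or the origin of a listed thing).
The state is a dict: "time": time; "joint_pos": joint angles; "joint_vel": joint speeds; "effort": joint torques, N m; "ee_pos": TCP position; "tool_rot": TCP orientation; "ft_force": force on the tool from outside, world axes, zero at the start; "moment": the same for the moment, N m; "grip_width": opening from 0.0 (shut) to 1.0 (fully open).
Only numpy, scipy, OpenCV 4.12 (cv2) and the standard library are available. Lean on these libraries where they do the work, as an engineer would, in place of code of your own. Each camera call takes 0.05 s, during which the arm holds its last target. There are 200 camera calls.

### The job

Set up the nail sample for inspection: nest the three steel vessels upright in size order, the middle cup inside the wide dish and the narrow pot with the practice finger inside the cup. Then pick up the loupe and finish while still holding it, level, still and clear of everything, its lens centred over the nail and at the height of the brass collar's rim on the gauge post. Do not let the loupe knock the pot, and leave the gauge, its collar and the other things on the table undisturbed.

Things in the scene. Friction and masses are not known exactly. Their poses are not given: they have to be found in the camera images.
- dish: The wide, shallow steel dish, round and straight-walled: outer diameter 74 mm, inner diameter 66 mm, 30 mm high, floor 5 mm thick, about 400 g, loose on the table. Origin at the centre of its underside, z up. It receives the cup.
- cup_mid (a point): The middle steel cup, open at the top, round and straight-walled: outer diameter 54 mm, inner diameter 48 mm, 45 mm high, floor 4 mm thick, about 120 g. Point on its axis half-way up (22.5 mm above its underside), z up. Standing in the dish its rim is 20 mm above the dish's rim, so it can be held across its outside near the rim.
- pot_mid (a point): The narrow steel pot: outer diameter 38 mm, 58 mm high, about 90 g; a skin-coloured practice finger 14 mm thick stands fixed in its middle and ends 8 mm above the rim with a dark red nail on top. Point on its axis half-way up (29 mm above its underside), z up. Standing in the cup its rim is 17 mm above the cup's rim, so it can be held across its outside near the rim.
- nail (a point): The nail, on the pot's axis on top of the practice finger, 66 mm above the pot's underside and 37 mm above point pot_mid; 75 mm above the dish's underside once all is nested.
- loupe_grip (a point): The loupe, lying flat on the table, about 100 g: a straight wooden bar handle 96 mm long, 14 mm wide and 30 mm high, with a round lens in a dark steel ring (outer diameter 60 mm, 12 mm thick) at one end. Point at the middle of the handle, 15 mm above the loupe's underside, near its centre of mass. x runs along the handle towards the lens, y across the handle, z up when level.
- lens (a point): Centre of the loupe's lens, at mid-thickness: 77 mm from point loupe_grip along the loupe's x and 9 mm below it (6 mm above the loupe's underside).
- mark (a point): The marked focal height: the middle of the thin brass rim (diameter 44 mm, 4 mm thick) of the collar on the gauge post. The collar's height differs each time, 125 to 165 mm above the table; it is stiff and stays as set. The lens's mid-thickness is to be at this height. z up.
- gauge: The focal height gauge, fixed to the table: round dark foot 60 mm across and 12 mm high, upright steel post 10 mm thick, top knob ending 198 mm above the table. Origin at the centre of the foot's underside.
- mug: Bystander: white mug, 78 mm across, 88 mm high, handle at its own +y. Origin at the centre of its underside.
- jar: Bystander: white jar with an orange lid, 72 mm across, 75 mm high. Origin at the centre of its underside.
- buffer: Bystander: grey nail buffing block, 30 x 95 x 28 mm, long along its own y. Origin at the centre of its underside.
Not all that is in view belongs to the job. Leave any orange or pink look-alike of the part that bears pot_mid alone.

How it is judged (in metres and radians):
On the way:
1. The cup stands in the dish and the pot in the cup, all upright and let go (horizontal distance between cup_mid and dish below 0.01 m and z of cup_mid in the frame of dish between 0.0235 and 0.0315 m and horizontal distance between pot_mid and cup_mid below 0.009 m and z of pot_mid in the frame of cup_mid between 0.0065 and 0.0145 m and angle between dish's own z axis and vertical below 0.08 rad and angle between each of cup_mid, pot_mid's own z axis and vertical below 0.12 rad and height (world z) of dish below 0.006 m and contact force between the fingers and dish below 0.1 N and contact force between the fingers and cup below 0.1 N and contact force between the fingers and pot below 0.1 N), for 0.3 s.
At the end, for the whole second after the job is handed in: Cup on the dish's floor, pot on the cup's, upright (5 degrees dish, 7 others), not touched by fingers; fingers hold the loupe, lens within 14 mm of the nail sideways and 8 mm of the rim's height, level within 8 degrees, under 20 mm/s, touching no vessel or gauge (all of step 1 and horizontal distance between lens and nail below 0.014 m and z of lens in the frame of mark between -0.008 and 0.008 m and angle between lens's own z axis and vertical below 0.14 rad and linear speed of loupe below 0.02 m/s and contact force between the fingers and loupe above 0.5 N and contact force between loupe and dish below 0.1 N and contact force between loupe and cup below 0.1 N and contact force between loupe and pot below 0.1 N and contact force between loupe and gauge below 0.1 N); the arm keeps its last pose, push and grip.
It fails at once if the loupe knocks the pot (more than 1 N) (contact force between loupe and pot above 1 N).
It fails at once if the collar of the gauge is shifted by more than 4 mm (distance of mark from where it was at the start of the episode above 0.004 m).
It fails at once if the mug is moved by more than 25 mm (distance of mug from where it was at the start of the episode above 0.025 m).
It fails at once if the jar is moved by more than 25 mm (distance of jar from where it was at the start of the episode above 0.025 m).
It fails at once if the buffer is moved by more than 25 mm (distance of buffer from where it was at the start of the episode above 0.025 m).
It also fails if it takes over 69 s, if anything falls off the work surface, if the arm or the gripper's body presses on something with over 40 N, if the wrist force passes 120 N, or if a joint passes its speed limit or range.

## Working session

There is one attempt and no reset: what is moved stays moved. The work goes in short steps, Python scripts to look and compute and a tool call to move; the robot and the scene stay as the last step left them, time stands still between calls to the robot, and variables do not carry over. Pictures are saved under pics/ and viewed, about 8 in all and at most 12, crops included, and the job is handed in when it is done.

Besides the shell and the picture viewer there is one more tool, called after "Emit:" in YAML: its name, and indented under it one key for each argument. jog_arm: Moves the arm, as the interface text tells. Its arguments: {"type":"object","properties":{"series":{"type":"array","items":{"type":"array","items":{"type":"array","items":{"type":"number"}}}},"grip_force":{"type":"number"}},"required":["series"]}

```bash
mkdir -p pics; cat > h.py <<'E'
import numpy as np, cv2
from rig import *
from scipy.spatial.transform import Rotation as R
def cam(n):
    p=camera_params(n); return p["K"],cv2.Rodrigues(np.array(p["rvec"],float))[0],np.array(p["tvec"],float).ravel()
def world(n,pos,c=None):
    K,r,t=c or cam(n); return r.T@(np.array(pos)-t)
def proj(n,X,c=None):
    K,r,t=c or cam(n); q=K@(r@np.array(X)+t); return q[:2]/q[2]
def ray(n,uv,z,c=None):
    K,r,t=c or cam(n); d=r.T@np.linalg.inv(K)@np.array([uv[0],uv[1],1.]); o=-r.T@t
    return o+d*(z-o[2])/d[2]
def snap(n,f):
    c=cam(n); im=read_camera(n); cv2.imwrite(f,im[:,:,::-1]); return im,c
E
python3 - <<'E'
from h import *
ims=[]
for n in ["scene","side"]:
    im,c=snap(n,f"pics/{n}0.png")
    ims.append(im)
    for t in ["dish","cup_mid","pot_mid","nail","loupe_grip","lens","mark","gauge","mug","jar","buffer"]:
        print(n,t,[(round(d["p"],2),world(n,d["position"],c).round(3).tolist(),proj(n,world(n,d["position"],c),c).round().tolist()) for d in pinpoint(n,t)[:4]])
s=observe();print(s["time"],s["ee_pos"],s["tool_rot"],s["ft_force"])
E
```

```text
scene dish [(0.95, [0.536, 0.081, -0.0], [297.0, 221.0])]
scene cup_mid [(0.58, [0.487, 0.257, 0.022], [364.0, 230.0])]
scene pot_mid [(0.85, [0.555, -0.183, 0.027], [211.0, 183.0]), (0.69, [0.507, -0.098, 0.025], [246.0, 183.0]), (0.66, [0.485, -0.182, 0.025], [225.0, 167.0]), (0.64, [0.509, -0.322, 0.012], [182.0, 158.0])]
scene nail [(0.86, [0.505, -0.1, 0.063], [245.0, 174.0]), (0.69, [0.485, -0.186, 0.063], [223.0, 158.0]), (0.67, [0.452, -0.023, 0.064], [278.0, 171.0]), (0.56, [0.412, -0.108, 0.067], [260.0, 150.0])]
scene loupe_grip [(0.85, [0.509, -0.323, 0.014], [182.0, 158.0])]
scene lens []
scene mark [(0.67, [0.704, 0.04, 0.162], [247.0, 227.0])]
scene gauge [(0.71, [0.704, 0.043, -0.003], [253.0, 263.0])]
scene mug [(0.68, [0.729, 0.268, 0.0], [327.0, 310.0]), (0.33, [0.704, 0.042, -0.003], [252.0, 263.0])]
scene jar [(0.72, [0.703, -0.293, -0.0], [150.0, 211.0])]
scene buffer [(0.67, [0.598, 0.444, -0.001], [415.0, 299.0])]
side dish [(0.73, [0.483, 0.252, 0.021], [235.0, 186.0]), (0.72, [0.534, 0.073, 0.002], [256.0, 232.0])]
side cup_mid [(0.84, [0.483, 0.255, 0.021],
[... 321 characters left out ...]
297.0]), (0.69, [0.407, -0.109, 0.066], [198.0, 271.0]), (0.65, [0.502, -0.101, 0.065], [244.0, 267.0])]
side loupe_grip []
side lens [(0.57, [0.582, -0.309, 0.004], [294.0, 373.0])]
side mark [(0.48, [0.702, 0.043, 0.162], [331.0, 184.0])]
side gauge [(0.63, [0.702, 0.038, -0.001], [325.0, 240.0])]
side mug [(0.78, [0.728, 0.271, -0.001], [319.0, 185.0]), (0.31, [0.702, 0.041, 0.162], [331.0, 185.0])]
side jar [(0.72, [0.7, -0.296, -0.001], [356.0, 363.0])]
side buffer [(0.74, [0.598, 0.44, -0.002], [271.0, 157.0]), (0.74, [0.501, -0.099, 0.064], [244.0, 266.0])]
1.2 [ 0.16400082 -0.52495621  0.23872975] [-1.79999072e+02  3.15115204e-03 -7.26494132e+01] [-1.26104146  0.19635674 -0.05863224]
```

View pics/scene0.png

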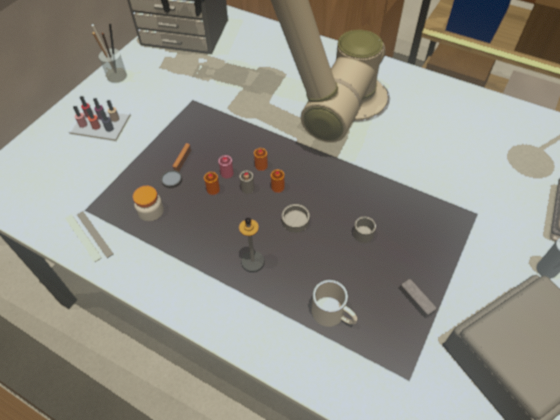

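View pics/side0.png

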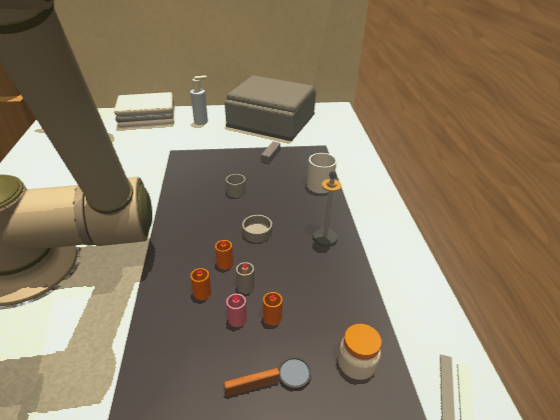

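The steel pot is at about (0.504, -0.100), at scene pixel (246,183) and side pixel (246,279). It is ringed by three orange and one pink look-alikes. The cup is at (0.485, 0.255), the dish at (0.535, 0.077), the loupe at (0.51, -0.32) with its lens towards +x, and the mark at z≈0.162. Next I'll plan the approach to the cup.

```bash
cat >> h.py <<'E'
def plan(tgt,yaw,n,p=None,y0=None):
    s=observe(); p=np.array(s["ee_pos"] if p is None else p,float); y=s["tool_rot"][2] if y0 is None else y0
    D=(np.array(tgt)-p)/n; sp=-((yaw-y+180)%360-180)/n
    for i in range(n):
        a=np.radians(y); print([round(float(v),4) for v in (D@[np.cos(a),np.sin(a),0],D@[np.sin(a),-np.cos(a),0],-D[2])]+[round(sp,2)]); y-=sp
E
python3 -c "
from h import *
plan([.486,.23,.22],-26,16)"
```

```text
[-0.039, -0.0333, 0.0012, np.float64(-2.92)]
[-0.0373, -0.0352, 0.0012, np.float64(-2.92)]
[-0.0355, -0.0371, 0.0012, np.float64(-2.92)]
[-0.0335, -0.0388, 0.0012, np.float64(-2.92)]
[-0.0315, -0.0405, 0.0012, np.float64(-2.92)]
[-0.0294, -0.042, 0.0012, np.float64(-2.92)]
[-0.0272, -0.0435, 0.0012, np.float64(-2.92)]
[-0.025, -0.0448, 0.0012, np.float64(-2.92)]
[-0.0227, -0.046, 0.0012, np.float64(-2.92)]
[-0.0203, -0.0471, 0.0012, np.float64(-2.92)]
[-0.0179, -0.0481, 0.0012, np.float64(-2.92)]
[-0.0154, -0.0489, 0.0012, np.float64(-2.92)]
[-0.0129, -0.0496, 0.0012, np.float64(-2.92)]
[-0.0104, -0.0502, 0.0012, np.float64(-2.92)]
[-0.0078, -0.0507, 0.0012, np.float64(-2.92)]
[-0.0052, -0.051, 0.0012, np.float64(-2.92)]
```

Emit:
jog_arm:
  series:
    - [[0, -0.039, -0.033, 0.001, -2.9], [0, -0.037, -0.035, 0.001, -2.9], [0, -0.0355, -0.037, 0.001, -2.9], [0, -0.0335, -0.039, 0.001, -2.9], [0, -0.0315, -0.0405, 0.001, -2.9], [0, -0.0295, -0.042, 0.001, -2.9], [0, -0.027, -0.0435, 0.001, -2.9], [0, -0.025, -0.045, 0.001, -2.9]]

```text
time: 2.2
ee_pos: [0.3257, -0.1465, 0.231]
tool_rot: [-180.0, -0.0, -49.4]
ft_force: [1.1, -0.2, -0.1]
grip_width: 1.0
```

Emit:
jog_arm:
  series:
    - [[0, -0.0225, -0.046, 0.001, -2.9], [0, -0.0205, -0.047, 0.001, -2.9], [0, -0.018, -0.048, 0.001, -2.9], [0, -0.0155, -0.049, 0.001, -2.9], [0, -0.013, -0.0495, 0.001, -2.9], [0, -0.0105, -0.05, 0.001, -2.9], [0, -0.008, -0.0505, 0.001, -2.9], [0, -0.005, -0.051, 0.001, -2.9]]

```text
time: 3.2
ee_pos: [0.4871, 0.2304, 0.2228]
tool_rot: [-180.0, -0.0, -26.1]
ft_force: [1.3, -0.2, 0.8]
grip_width: 0.999
```

```bash
cat >> h.py <<'E'
def see(n,things,f=None,k=4):
    im,c=snap(n,f or "/tmp/x.png"); out={}
    for t in things:
        out[t]=[(round(d["p"],2),world(n,d["position"],c).round(4).tolist(),proj(n,world(n,d["position"],c),c).round().tolist()) for d in pinpoint(n,t)[:k]]; print(n,t,out[t])
    return out
def st():
    s=observe(); print(round(s["time"],2),s["ee_pos"].round(4),s["tool_rot"].round(2),"g",s["grip_width"],s["ft_force"].round(2),s["joint_pos"].round(1))
E
python3 -c "
from h import *
st(); see('wrist',['cup_mid','dish'],'pics/w1.png'); see('scene',['cup_mid','mark']); see('side',['dish'])"
```

```text
3.2 [0.4871 0.2304 0.2228] [-1.7999e+02 -2.0000e-02 -2.6140e+01] g 0.999110302105885 [ 1.26 -0.18  0.85] [12.7 21.4 77.7 -0.  80.9 38.9]
wrist cup_mid [(0.91, [0.4868, 0.2506, 0.0247], [271.0, 164.0])]
wrist dish [(0.89, [0.5344, 0.0738, -0.0018], [373.0, 275.0])]
scene cup_mid []
scene mark [(0.6, [0.701, 0.0398, 0.1604], [248.0, 226.0])]
side dish [(0.68, [0.5317, 0.0736, 0.003], [255.0, 232.0]), (0.19, [0.7033, 0.0432, 0.159], [331.0, 185.0])]
```

View pics/w1.png

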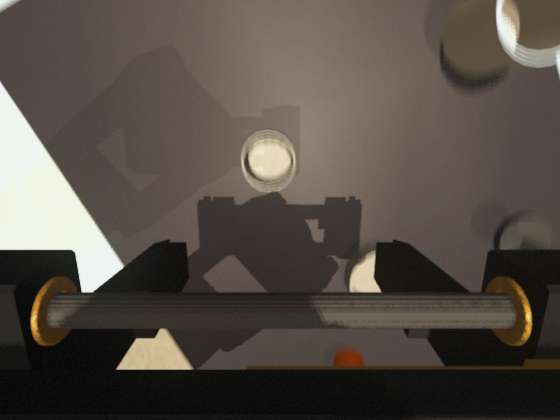

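Wrist view: the cup is clear at pixel (269,160) and the dish is partly hidden behind the right finger. I'll refine positions by fitting cylinder silhouettes.

```bash
cat >> h.py <<'E'
from scipy.optimize import minimize
def fit(n,thing,rad,z0,z1,x0,c=None,new=True):
    """xy of upright cylinder whose silhouette best matches the network's mask nearest x0"""
    if new: c=cam(n); read_camera(n)
    a=np.linspace(0,2*np.pi,60); C=np.c_[np.cos(a),np.sin(a)]*rad
    S=4
    def mask(xy):
        P=[proj(n,[xy[0]+u,xy[1]+v,z],c) for z in(z0,z1) for u,v in C]
        m=np.zeros((420,560),np.uint8); cv2.fillConvexPoly(m,cv2.convexHull((np.array(P)*16).round().astype(np.int32)),1,shift=4); return m>0
    uv=proj(n,[*x0,(z0+z1)/2],c); L=silhouettes(n,thing)
    if not L: print(n,thing,"none"); return
    M=max(L,key=lambda d:(d["region"]&mask(x0)).sum())["region"]
    iou=lambda xy:-(mask(xy)&M).sum()/(mask(xy)|M).sum()
    r=minimize(iou,x0,method="Nelder-Mead",options=dict(initial_simplex=np.array([x0,[x0[0]+.008,x0[1]],[x0[0],x0[1]+.008]]),xatol=1e-4,fatol=1e-4))
    print(n,thing,r.x.round(4),"iou",round(-r.fun,3)); return r.x
E
python3 -c "
from h import *
fit('wrist','cup_mid',.027,0,.045,[.486,.252])
fit('side','cup_mid',.027,0,.045,[.486,.252])
fit('side','dish',.037,0,.03,[.534,.075])
fit('side','pot_mid',.019,0,.058,[.504,-.1])
fit('scene','pot_mid',.019,0,.058,[.504,-.1])
plan([.4865,.2515,.05],-26,8)
"
```

```text
wrist cup_mid [0.4848 0.2523] iou 0.959
side cup_mid [0.488  0.2541] iou 0.823
side dish [0.538  0.0763] iou 0.911
side pot_mid [ 0.5029 -0.0971] iou 0.887
scene pot_mid [ 0.5026 -0.0964] iou 0.876
[-0.0013, -0.0026, 0.0216, np.float64(-0.03)]
[-0.0013, -0.0026, 0.0216, np.float64(-0.03)]
[-0.0013, -0.0026, 0.0216, np.float64(-0.03)]
[-0.0013, -0.0026, 0.0216, np.float64(-0.03)]
[-0.0013, -0.0026, 0.0216, np.float64(-0.03)]
[-0.0013, -0.0026, 0.0216, np.float64(-0.03)]
[-0.0013, -0.0026, 0.0216, np.float64(-0.03)]
[-0.0013, -0.0026, 0.0216, np.float64(-0.03)]
```

Emit:
jog_arm:
  series:
    - [[0, -0.002, -0.004, 0.02, 0], [0, -0.002, -0.004, 0.025, 0], [0, -0.002, -0.004, 0.025, 0], [0, -0.002, -0.0035, 0.025, 0], [0, -0.002, -0.0035, 0.025, 0], [0, -0.001, 0, 0.025, 0], [0, 0, 0, 0.025, 0], [0, 0, 0, 0.025, 0]]
  grip_force: 25

```text
time: 5.1
ee_pos: [0.4853, 0.2507, 0.027]
tool_rot: [-180.0, -0.0, -26.2]
ft_force: [0.8, 0.3, 0.3]
grip_width: 1.003
```

Emit:
jog_arm:
  series:
    - [[1, 0, 0, 0, 0], [1, 0, 0, 0, 0], [1, 0, 0, 0, 0], [1, 0, 0, 0, 0], [1, 0, 0, 0, 0], [1, 0, 0, 0, 0], [1, 0, 0, 0, 0], [1, 0, 0, 0, 0]]
  grip_force: 25

```text
time: 6.1
ee_pos: [0.4855, 0.2507, 0.0285]
tool_rot: [-180.0, -0.1, -26.2]
ft_force: [-1.2, -0.2, 6.4]
grip_width: 0.597
```

```bash
python3 -c "
from h import *
st(); see('wrist',['cup_mid'])
fit('wrist','cup_mid',.027,0,.045,[.486,.252])
fit('scene','dish',.037,0,.03,[.534,.075])
print('up');p=observe()['ee_pos'];plan([p[0],p[1],.12],-26,3);plan([.5365,.076,.12],-26,5,p=[p[0],p[1],.12])
"
```

```text
6.1 [0.4855 0.2507 0.0285] [-1.7995e+02 -5.0000e-02 -2.6250e+01] g 0.597372011154852 [-1.16 -0.16  6.41] [14.9 35.3 90.8  0.  53.9 41.1]
wrist cup_mid [(0.67, [0.4901, 0.2505, 0.0191], [288.0, 248.0])]
wrist cup_mid [0.4865 0.2525] iou 0.74
scene dish [0.5393 0.0799] iou 0.983
up
[0.0, 0.0, -0.0305, np.float64(-0.08)]
[0.0, 0.0, -0.0305, np.float64(-0.08)]
[0.0, 0.0, -0.0305, np.float64(-0.08)]
[0.0246, 0.0268, -0.0, np.float64(-0.05)]
[0.0246, 0.0268, -0.0, np.float64(-0.05)]
[0.0246, 0.0269, -0.0, np.float64(-0.05)]
[0.0245, 0.0269, -0.0, np.float64(-0.05)]
[0.0245, 0.0269, -0.0, np.float64(-0.05)]
```

Emit:
jog_arm:
  series:
    - [[1, 0, 0, -0.03, 0], [1, 0, 0, -0.03, 0], [1, 0.02, 0.0215, -0.01, 0], [1, 0.0245, 0.026, 0, 0], [1, 0.0245, 0.026, 0, 0], [1, 0.0245, 0.026, 0, 0], [1, 0.0245, 0.026, 0, 0], [1, 0.005, 0.0075, 0, 0]]

```text
time: 7.4
ee_pos: [0.5371, 0.0753, 0.0977]
tool_rot: [180.0, -0.0, -26.4]
ft_force: [0.8, 0.7, -1.0]
grip_width: 0.594
```

```bash
python3 -c "
from h import *
st(); p=observe()['ee_pos']; b=p[2]-.028
for n in ['scene','side']:
  read_camera(n)
  fit(n,'dish',.037,0,.03,[.538,.078])
  fit(n,'cup_mid',.027,b,b+.045,p[:2])
see('wrist',['dish','cup_mid'],'pics/w2.png')
im=np.hstack([read_camera('scene')[160:290,220:390],read_camera('side')[140:270,170:340]]); cv2.imwrite('pics/c2.png',cv2.resize(im[:,:,::-1],None,fx=2.3,fy=2.3))
"
```

```text
7.4 [0.5371 0.0753 0.0977] [180.    -0.   -26.38] g 0.5935525117449135 [ 0.76  0.74 -1.01] [-4.5 29.3 87.6 -0.  63.1 21.9]
scene dish [0.5395 0.0801] iou 0.669
scene cup_mid [0.5438 0.0882] iou 0.713
side dish [0.5375 0.0753] iou 0.922
side cup_mid [0.5366 0.0771] iou 0.931
wrist dish []
wrist cup_mid [(0.61, [0.5388, 0.0778, 0.0946], [283.0, 255.0])]
```

View pics/c2.png

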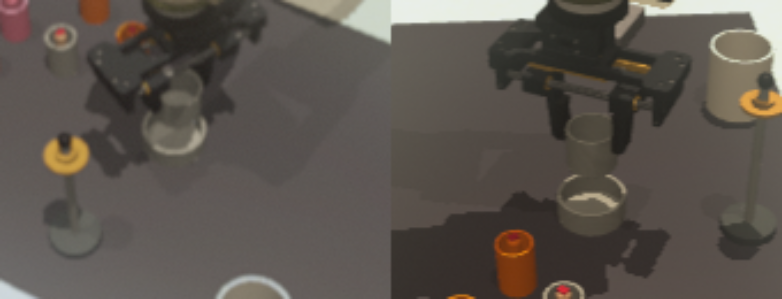

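The crop shows the cup held above the dish, and the side fit puts them within 2 mm of each other, inside the 6 mm clearance. I'll lower it.

Emit:
jog_arm:
  series:
    - [[1, 0.001, 0, 0.01, 0], [1, 0, 0, 0.01, 0], [1, 0, 0, 0.01, 0], [1, 0, 0, 0.01, 0], [1, 0, 0, 0.01, 0], [1, 0, 0, 0.008, 0], [1, 0, 0, 0.005, 0], [1, 0, 0, 0.0005, 0]]

```text
time: 9.15
ee_pos: [0.5375, 0.0765, 0.034]
tool_rot: [180.0, 0.0, -26.3]
ft_force: [0.8, -0.0, -1.1]
grip_width: 0.594
```

```bash
python3 -c "
from h import *
st(); p=observe()['ee_pos']
fit('side','dish',.037,0,.03,[.538,.078])
fit('side','cup_mid',.027,.005,.05,p[:2])
"
```

```text
9.15 [0.5375 0.0765 0.034 ] [ 1.7999e+02  2.0000e-02 -2.6250e+01] g 0.5941904128758592 [ 0.75 -0.01 -1.09] [-4.4 34.6 91.  -0.  54.4 21.8]
side dish [0.5381 0.0763] iou 0.341
side cup_mid [0.5388 0.0861] iou 0.784
```

Emit:
jog_arm:
  series:
    - [[1, 0, 0, 0.0005, 0], [0, 0, 0, 0, 0], [0, 0, 0, 0, 0], [0, 0, 0, 0, 0], [0, 0, 0, 0, 0], [0, 0, 0, -0.02, 0], [0, 0, 0, -0.05, 0], [0, 0, 0, -0.06, 0]]

```text
time: 10.35
ee_pos: [0.537, 0.0764, 0.1646]
tool_rot: [180.0, 0.1, -26.3]
ft_force: [1.4, 0.5, -0.3]
grip_width: 0.996
```

```bash
python3 -c "
from h import *
st()
fit('side','cup_mid',.027,.005,.05,[.538,.077]); fit('side','pot_mid',.019,0,.058,[.503,-.097])
print(see('side',['dish','cup_mid','pot_mid']))
plan([.5,-.125,.165],-26,8)
"
```

```text
10.35 [0.537  0.0764 0.1646] [ 1.7995e+02  1.2000e-01 -2.6260e+01] g 0.9964649332864977 [ 1.35  0.53 -0.34] [-4.4 24.9 82.4 -0.  72.8 21.8]
side cup_mid [0.5385 0.0847] iou 0.698
side pot_mid [ 0.5028 -0.0997] iou 0.897
side dish [(0.62, [0.5363, 0.0713, 0.0032], [257.0, 232.0])]
side cup_mid [(0.78, [0.5359, 0.0764, 0.026], [257.0, 224.0])]
side pot_mid [(0.78, [0.487, -0.1871, 0.0286], [238.0, 312.0]), (0.64, [0.4097, -0.107, 0.0313], [201.0, 282.0]), (0.63, [0.5041, -0.0988, 0.0287], [246.0, 277.0]), (0.62, [0.5556, -0.1883, 0.0307], [273.0, 309.0])]
{'dish': [(0.62, [0.5363, 0.0713, 0.0032], [257.0, 232.0])], 'cup_mid': [(0.78, [0.5359, 0.0764, 0.026], [257.0, 224.0])], 'pot_mid': [(0.78, [0.487, -0.1871, 0.0286], [238.0, 312.0]), (0.64, [0.4097, -0.107, 0.0313], [201.0, 282.0]), (0.63, [0.5041, -0.0988, 0.0287], [246.0, 277.0]), (0.62, [0.5556, -0.1883, 0.0307], [273.0, 309.0])]}
[0.007, 0.0246, -0.0003, np.float64(-0.03)]
[0.007, 0.0246, -0.0003, np.float64(-0.03)]
[0.007, 0.0246, -0.0003, np.float64(-0.03)]
[0.0069, 0.0246, -0.0003, np.float64(-0.03)]
[0.0069, 0.0246, -0.0003, np.float64(-0.03)]
[0.0069, 0.0247, -0.0003, np.float64(-0.03)]
[0.0069, 0.0247, -0.0003, np.float64(-0.03)]
[0.0069, 0.0247, -0.0003, np.float64(-0.03)]
```

Emit:
jog_arm:
  series:
    - [[0.15, 0.006, 0.025, 0, 0], [0.15, 0.006, 0.025, 0, 0], [0.15, 0.006, 0.025, 0, 0], [0.15, 0.006, 0.025, 0, 0], [0.15, 0.006, 0.025, 0, 0], [0.15, 0.006, 0.025, 0, 0], [0.15, 0.006, 0.025, 0, 0], [0.15, 0.006, 0.025, 0, 0]]

```text
time: 11.75
ee_pos: [0.4916, -0.1248, 0.1627]
tool_rot: [-180.0, 0.1, -26.3]
ft_force: [1.0, -0.5, 0.4]
grip_width: 0.852
```

```bash
python3 -c "
from h import *
st()
see('wrist',['pot_mid','nail','cup_mid','dish'],'pics/w3.png')
fit('wrist','pot_mid',.019,0,.058,[.503,-.098]);fit('wrist','cup_mid',.027,.005,.05,[.538,.077])
"
```

```text
11.75 [ 0.4916 -0.1248  0.1627] [-1.800e+02  1.200e-01 -2.626e+01] g 0.851555471905458 [ 1.03 -0.49  0.35] [-27.6  21.8  88.1   0.   70.2  -1.4]
wrist pot_mid [(0.86, [0.5025, -0.1018, 0.029], [280.0, 165.0]), (0.86, [0.4091, -0.1067, 0.0306], [186.0, 218.0]), (0.83, [0.4566, -0.0341, 0.0295], [191.0, 115.0]), (0.74, [0.5514, -0.1854, 0.0272], [372.0, 226.0])]
wrist nail [(0.84, [0.5527, -0.1871, 0.0659], [388.0, 243.0]), (0.79, [0.4822, -0.1827, 0.065], [302.0, 274.0]), (0.73, [0.5034, -0.0975, 0.0682], [278.0, 167.0]), (0.64, [0.4576, -0.0302, 0.0682], [175.0, 109.0])]
wrist cup_mid []
wrist dish []
wrist pot_mid [ 0.502  -0.0998] iou 0.943
wrist cup_mid [0.538 0.077] iou -0.0
```

View pics/w3.png

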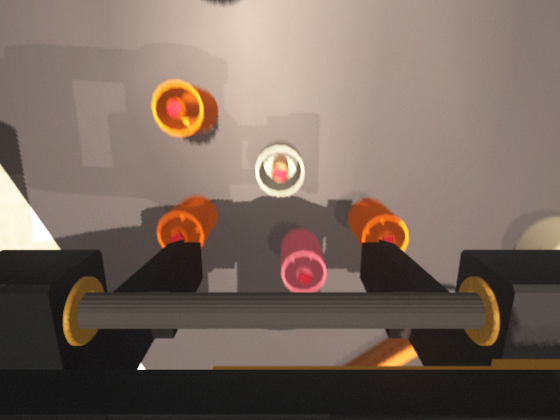

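The steel pot is at pixel (280,170) in the wrist view, which gives (0.5023, -0.0995). The jaw line is clear of its neighbours, so I'll grasp it.

Emit:
jog_arm:
  series:
    - [[0.15, -0.0005, -0.01, 0, 0], [0.15, -0.001, -0.0175, 0.005, 0], [0.15, 0, 0, 0.03, 0], [0.15, 0, 0, 0.03, 0], [0.15, 0, 0, 0.03, 0], [0.15, 0, 0, 0.0225, 0], [1, 0, 0, 0, 0], [1, 0, 0, 0, 0]]

```text
time: 13.2
ee_pos: [0.5035, -0.0984, 0.0469]
tool_rot: [-180.0, -0.1, -26.2]
ft_force: [-0.4, -0.4, 0.7]
grip_width: 0.645
```

Emit:
jog_arm:
  series:
    - [[1, 0, 0, 0, 0], [1, 0, 0, 0, 0], [1, 0, 0, 0, 0], [1, 0, 0, 0, 0], [1, 0, 0, 0, 0], [1, 0, 0, 0, 0], [1, 0, 0, -0.005, 0], [1, 0, 0, -0.02, 0]]

```text
time: 14.2
ee_pos: [0.5024, -0.0986, 0.0709]
tool_rot: [180.0, 0.1, -26.3]
ft_force: [-0.0, 0.6, -1.1]
grip_width: 0.422
```

```bash
python3 -c "
from h import *
st(); p=observe()['ee_pos']
see('wrist',['pot_mid','nail'],k=1); see('side',['pot_mid','cup_mid','dish']); see('scene',['cup_mid','dish']); fit('scene','dish',.037,0,.03,[.538,.078]);fit('side','dish',.037,0,.03,[.538,.078])
plan([p[0],p[1],.165],-26.26,3);plan([.538,.0775,.165],-26.26,6)
"
```

```text
14.2 [ 0.5024 -0.0986  0.0709] [ 1.7999e+02  1.5000e-01 -2.6260e+01] g 0.4223159018422838 [-0.01  0.6  -1.1 ] [-24.4  29.2  94.   -0.   57.    1.9]
wrist pot_mid [(0.92, [0.4602, -0.0274, 0.0282], [155.0, 153.0])]
wrist nail [(0.97, [0.4573, -0.0303, 0.0685], [120.0, 171.0])]
side pot_mid [(0.8, [0.4078, -0.1074, 0.033], [200.0, 282.0]), (0.78, [0.5031, -0.1007, 0.0538], [245.0, 270.0]), (0.75, [0.4583, -0.0237, 0.0293], [225.0, 253.0]), (0.68, [0.5542, -0.1856, 0.0284], [273.0, 309.0])]
side cup_mid [(0.42, [0.5383, 0.0784, 0.0256], [258.0, 224.0])]
side dish [(0.44, [0.5338, 0.0702, 0.0017], [256.0, 233.0])]
scene cup_mid [(0.68, [0.5379, 0.0798, 0.0268], [296.0, 216.0])]
scene dish [(0.72, [0.5361, 0.08, -0.0013], [296.0, 221.0])]
scene dish [0.5428 0.0811] iou 0.409
side dish [0.538 0.078] iou -0.0
[-0.0002, 0.0, -0.0313, np.float64(0.0)]
[-0.0002, 0.0, -0.0313, np.float64(0.0)]
[-0.0002, 0.0, -0.0313, np.float64(0.0)]
[-0.0078, -0.0289, -0.0156, np.float64(0.0)]
[-0.0078, -0.0289, -0.0156, np.float64(0.0)]
[-0.0078, -0.0289, -0.0156, np.float64(0.0)]
[-0.0078, -0.0289, -0.0156, np.float64(0.0)]
[-0.0078, -0.0289, -0.0156, np.float64(0.0)]
[-0.0078, -0.0289, -0.0156, np.float64(0.0)]
```

Emit:
jog_arm:
  series:
    - [[1, 0, 0, -0.03, 0], [1, 0, 0, -0.035, 0], [1, -0.008, -0.029, 0, 0], [1, -0.008, -0.029, 0, 0], [1, -0.008, -0.029, 0, 0], [1, -0.008, -0.028, 0, 0], [1, 0, 0, 0, 0], [1, 0, 0, 0, 0]]

```text
time: 15.9
ee_pos: [0.5251, 0.018, 0.1362]
tool_rot: [180.0, 0.0, -26.2]
ft_force: [0.1, 0.7, -1.5]
grip_width: 0.426
```

```bash
python3 -c "
from h import *
st()
see('wrist',['cup_mid','dish'],'pics/w4.png')
fit('wrist','cup_mid',.027,.005,.05,[.538,.078]);fit('wrist','dish',.037,0,.03,[.538,.078]); fit('scene','cup_mid',.027,.005,.05,[.538,.078]); see('side',['cup_mid','dish','pot_mid'])
"
```

```text
15.9 [0.5251 0.018  0.1362] [179.98   0.   -26.25] g 0.42581610969090733 [ 0.13  0.73 -1.55] [-11.   25.1  87.5  -0.   67.4  15.3]
wrist cup_mid [(0.83, [0.5412, 0.0753, 0.0272], [265.0, 125.0])]
wrist dish []
wrist cup_mid [0.5386 0.0771] iou 0.953
wrist dish [0.5357 0.0739] iou 0.339
scene cup_mid [0.5363 0.0806] iou 0.71
side cup_mid [(0.54, [0.5351, 0.0779, 0.0246], [256.0, 224.0])]
side dish [(0.78, [0.5317, 0.0708, 0.0026], [255.0, 233.0]), (0.34, [0.6973, -0.2955, -0.0011], [355.0, 363.0])]
side pot_mid [(0.94, [0.4129, -0.1049, 0.0306], [203.0, 281.0]), (0.88, [0.4862, -0.1845, 0.0298], [238.0, 310.0]), (0.81, [0.4563, -0.0247, 0.0347], [224.0, 252.0]), (0.71, [0.5236, 0.0168, 0.1194], [252.0, 210.0])]
```

View pics/w4.png

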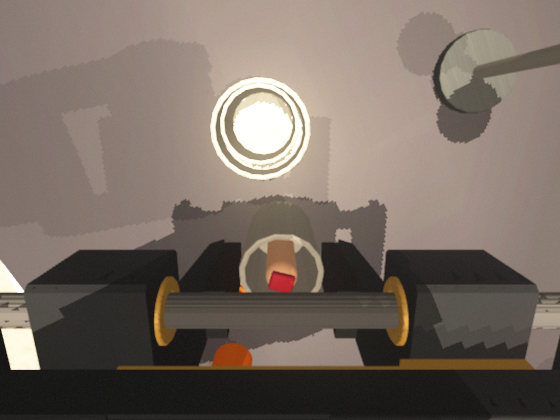

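The wrist view shows the cup seated in the dish, centred at about (262,125), and the pot held. I'll move over the cup.

Emit:
jog_arm:
  series:
    - [[1, -0.0035, -0.015, 0, 0], [1, -0.0035, -0.015, 0, 0], [1, -0.0035, -0.015, 0, 0], [1, -0.004, -0.0147, 0.005, 0], [1, 0, 0, 0.01, 0], [1, 0, 0, 0.01, 0], [1, 0, 0, 0.005, 0], [1, 0, 0, 0, 0]]

```text
time: 17.55
ee_pos: [0.5384, 0.078, 0.1058]
tool_rot: [180.0, 0.0, -26.3]
ft_force: [0.6, 0.3, -0.4]
grip_width: 0.422
```

```bash
python3 -c "
from h import *
st(); p=observe()['ee_pos']; b=p[2]-.0455
for n in ['side','scene']: 
  see(n,['cup_mid'])
  print([x for x in [ (d['p'],world(n,d['position'])) for d in pinpoint(n,'pot_mid')] if x[1][2]>.05])
fit('side','pot_mid',.019,b,b+.058,p[:2]);fit('side','cup_mid',.027,.005,.05,p[:2])
a=read_camera('side')[150:260,200:320];b=read_camera('scene')[150:260,240:360];cv2.imwrite('pics/c5.png',cv2.resize(np.hstack([a,b])[:,:,::-1],None,fx=3.3,fy=3.3))
"
```

```text
17.55 [0.5384 0.078  0.1058] [ 1.7998e+02  5.0000e-02 -2.6290e+01] g 0.4224537999141888 [ 0.62  0.28 -0.44] [-4.2 28.9 86.7 -0.  64.5 22.1]
side cup_mid [(0.61, [0.5382, 0.0794, 0.0279], [258.0, 223.0]), (0.57, [0.5959, 0.4411, 0.0002], [270.0, 156.0]), (0.43, [0.534, 0.0712, 0.002], [256.0, 233.0]), (0.27, [0.5388, 0.0749, 0.0855], [258.0, 206.0])]
[(0.91, array([0.54020264, 0.07651876, 0.085766  ]))]
scene cup_mid [(0.47, [0.5397, 0.078, 0.0263], [295.0, 216.0])]
[]
side pot_mid [0.5381 0.0764] iou 0.887
side cup_mid [0.5386 0.0848] iou 0.559
```

View pics/c5.png

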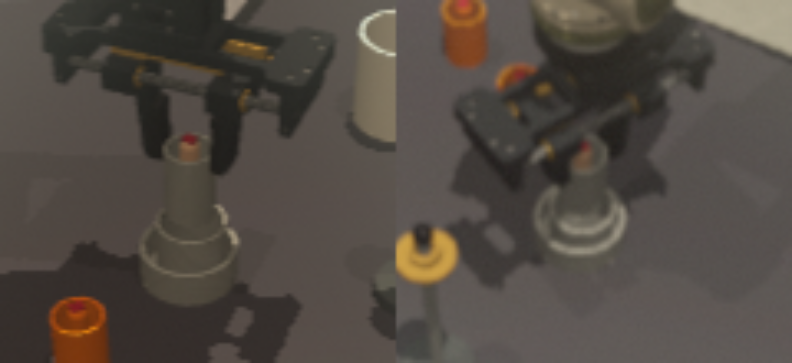

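The pot is lined up over the cup in both crops. I'll lower it.

Emit:
jog_arm:
  series:
    - [[1, 0, 0, 0.006, 0], [1, 0, 0, 0.008, 0], [1, 0, 0, 0.009, 0], [1, 0, 0, 0.009, 0], [1, 0, 0, 0.009, 0], [1, 0, 0, 0.006, 0], [1, 0, 0, 0.0025, 0], [1, 0, 0, 0.001, 0]]

```text
time: 19.15
ee_pos: [0.5386, 0.0785, 0.0559]
tool_rot: [-180.0, -0.0, -26.2]
ft_force: [-0.8, 0.6, 5.1]
grip_width: 0.421
```

```bash
python3 -c "
from h import *
st()
print([ (d['p'],world('side',d['position'])) for d in (read_camera('side'),pinpoint('side','pot_mid'))[1]])"
```

```text
19.15 [0.5386 0.0785 0.0559] [-179.99   -0.    -26.25] g 0.4207939763285212 [-0.84  0.57  5.09] [-4.2 32.8 89.7  0.  57.5 22.1]
[(0.94, array([ 0.40926061, -0.10567627,  0.03076886])), (0.84, array([ 0.45834646, -0.02380768,  0.03268275])), (0.71, array([ 0.48647548, -0.18286402,  0.02878024])), (0.68, array([ 0.55487705, -0.18572676,  0.02808   ])), (0.57, array([0.53848619, 0.07854324, 0.03582188]))]
```

Emit:
jog_arm:
  series:
    - [[0, 0, 0, 0, 0], [0, 0, 0, 0, 0], [0, 0, 0, 0, 0], [0, 0, 0, 0, 0], [0, 0, 0, -0.01, 0], [0, 0, 0, -0.04, 0], [0, 0, 0, -0.06, 0], [0, 0, 0, -0.06, 0]]

```text
time: 20.25
ee_pos: [0.5382, 0.0785, 0.2283]
tool_rot: [-180.0, -0.0, -26.3]
ft_force: [0.1, 0.0, 0.3]
grip_width: 1.002
```

```bash
python3 -c "
from h import *
st()
def far(n):
  read_camera(n)
  for t in ['pot_mid','nail','cup_mid','dish']:
    print(n,t,[(round(d['p'],2),w.round(4)) for d in pinpoint(n,t) for w in [world(n,d['position'])] if np.hypot(w[0]-.538,w[1]-.078)<.03])
far('side');far('scene')
see('scene',['loupe_grip','lens']);see('side',['loupe_grip','lens'])
for n in ['scene','side']:
  K,r,t=c=cam(n)
  for d in silhouettes(n,'loupe_grip')[:1]:
    v,u=np.nonzero(d['region']); P=np.array([ray(n,q,.012,c) for q in zip(u,v)])[:,:2]; m=P.mean(0); w,V=np.linalg.eigh(np.cov(P.T)); print(n,len(u),m.round(4),V[:,1],np.degrees(np.arctan2(V[1,1],V[0,1])))
plan([.47,-.28,.22],-79,14)
"
```

```text
20.25 [0.5382 0.0785 0.2283] [-1.7999e+02 -2.0000e-02 -2.6250e+01] g 1.0016386762246814 [0.06 0.   0.3 ] [-4.2 21.6 76.4  0.  82.  22.1]
side pot_mid [(0.69, array([0.5408, 0.0754, 0.0348]))]
side nail [(0.67, array([0.5395, 0.0777, 0.0731]))]
side cup_mid [(0.72, array([0.5383, 0.0793, 0.0269])), (0.61, array([0.5341, 0.0683, 0.004 ]))]
side dish []
scene pot_mid [(0.79, array([0.5398, 0.079 , 0.0322]))]
scene nail [(0.77, array([0.5384, 0.0805, 0.0714]))]
scene cup_mid [(0.48, array([0.541 , 0.0802, 0.0702])), (0.44, array([0.5393, 0.0804, 0.0241]))]
scene dish [(0.8, array([ 0.5366,  0.0795, -0.0008]))]
scene loupe_grip [(0.58, [0.5097, -0.326, 0.012], [181.0, 158.0]), (0.26, [0.5377, 0.0806, 0.0713], [297.0, 206.0])]
scene lens [(0.72, [0.585, -0.3081, 0.0031], [171.0, 179.0]), (0.15, [0.5078, -0.3255, 0.0139], [181.0, 157.0])]
side loupe_grip [(0.69, [0.5122, -0.3273, 0.0128], [255.0, 383.0])]
side lens [(0.95, [0.5854, -0.3085, 0.0037], [295.0, 373.0])]
scene 555 [ 0.5536 -0.3111] [-0.96640648 -0.25701852] -165.10677501472108
side 1785 [ 0.5469 -0.3182] [-0.9880685  -0.15401504] -171.14032384145204
[0.0069, 0.0251, 0.0004, np.float64(3.77)]
[0.0086, 0.0246, 0.0004, np.float64(3.77)]
[0.0102, 0.024, 0.0004, np.float64(3.77)]
[0.0117, 0.0233, 0.0004, np.float64(3.77)]
[0.0132, 0.0225, 0.0004, np.float64(3.77)]
[0.0147, 0.0215, 0.0004, np.float64(3.77)]
[0.0161, 0.0205, 0.0004, np.float64(3.77)]
[0.0174, 0.0194, 0.0004, np.float64(3.77)]
[0.0186, 0.0182, 0.0004, np.float64(3.77)]
[0.0198, 0.017, 0.0004, np.float64(3.77)]
[0.0208, 0.0156, 0.0004, np.float64(3.77)]
[0.0218, 0.0142, 0.0004, np.float64(3.77)]
[0.0227, 0.0128, 0.0004, np.float64(3.77)]
[0.0235, 0.0113, 0.0004, np.float64(3.77)]
```

Nesting checks out: the nail reads z≈0.073 at (0.539, 0.079), and the vessels share an axis. Next is the loupe, whose axis lies at about 12.5°.

```bash
python3 -c "
from h import *
plan([.455,-.337,.2],-77.5,10)"
```

```text
[0.0109, 0.041, 0.0026, np.float64(5.12)]
[0.0145, 0.0398, 0.0026, np.float64(5.12)]
[0.018, 0.0384, 0.0026, np.float64(5.12)]
[0.0214, 0.0366, 0.0026, np.float64(5.12)]
[0.0245, 0.0345, 0.0026, np.float64(5.12)]
[0.0275, 0.0322, 0.0026, np.float64(5.12)]
[0.0303, 0.0296, 0.0026, np.float64(5.12)]
[0.0328, 0.0268, 0.0026, np.float64(5.12)]
[0.0351, 0.0238, 0.0026, np.float64(5.12)]
[0.0371, 0.0205, 0.0026, np.float64(5.12)]
```

Emit:
jog_arm:
  series:
    - [[0, 0.011, 0.041, 0, 5.1], [0, 0.0145, 0.04, 0, 5.1], [0, 0.018, 0.0385, 0, 5.1], [0, 0.0215, 0.0365, 0, 5.1], [0, 0.0245, 0.0345, 0, 5.1], [0, 0.0275, 0.032, 0, 5.1], [0, 0.0305, 0.0295, 0, 5.1], [0, 0.033, 0.027, 0, 5.1]]

```text
time: 22.15
ee_pos: [0.4722, -0.2559, 0.2258]
tool_rot: [-180.0, -0.0, -67.2]
ft_force: [1.3, -0.9, 0.0]
grip_width: 1.0
```

Emit:
jog_arm:
  series:
    - [[0, 0.035, 0.024, 0.015, 5.1], [0, 0.037, 0.0205, 0.015, 5.1], [0, 0, 0, 0, 0], [0, 0, 0, 0, 0], [0, 0, 0, 0, 0], [0, 0, 0, 0, 0], [0, 0, 0, 0, 0], [0, 0, 0, 0, 0]]

```text
time: 23.15
ee_pos: [0.4561, -0.3375, 0.1959]
tool_rot: [-180.0, -0.0, -77.2]
ft_force: [0.6, -0.0, 0.2]
grip_width: 0.998
```

```bash
python3 -c "
from h import *
st()
see('wrist',['loupe_grip','lens'],'pics/w6.png');see('wrist',['loupe_grip','lens'])
c=cam('wrist')
im=cv2.imread('pics/w6.png')
h=cv2.cvtColor(im,cv2.COLOR_BGR2HSV)
"
```

```text
23.15 [ 0.4561 -0.3375  0.1959] [-1.800e+02 -1.000e-02 -7.723e+01] g 0.9975397630656055 [ 0.58 -0.05  0.18] [-48.5  25.5  75.7  -0.   78.8  28.8]
wrist loupe_grip [(0.86, [0.5089, -0.3259, 0.0183], [281.0, 129.0])]
wrist lens [(0.62, [0.5833, -0.3112, 0.0061], [283.0, 44.0])]
wrist loupe_grip [(0.65, [0.5061, -0.3285, 0.0172], [282.0, 132.0]), (0.17, [0.5818, -0.309, 0.0046], [280.0, 45.0])]
wrist lens [(0.55, [0.5816, -0.3102, 0.0053], [281.0, 45.0])]
```

View pics/w6.png

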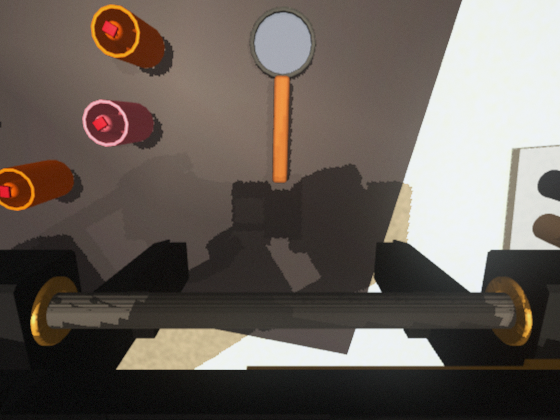

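```bash
python3 -c "
from h import *
c=cam('wrist')
A=ray('wrist',(282.5,43.5),.006,c); B=ray('wrist',(280,181),.03,c); C=ray('wrist',(282.5,78),.03,c)
print(A,B,C,(B+C)/2); d=A-B; print(np.degrees(np.arctan2(d[1],d[0])), np.hypot(*d[:2]))
d/=np.hypot(*d[:2]); print(B+.048*d, A-.077*d)
"
```

```text
[ 0.58308591 -0.31105907  0.006     ] [ 0.46238811 -0.33598186  0.03      ] [ 0.55171781 -0.31809609  0.03      ] [ 0.50705296 -0.32703898  0.03      ]
11.6669846401273 0.12324408842799019
[ 0.5093964  -0.32627516  0.0206527 ] [ 0.50767677 -0.32663024  0.02099463]
```

Emit:
jog_arm:
  series:
    - [[0, 0.001, -0.02, 0, 1.1], [0, 0, -0.0185, 0.02, 0], [0, 0, -0.0145, 0.035, 0], [0, 0, 0, 0.04, 0], [0, 0, 0, 0.04, 0], [0, 0, 0, 0.035, 0], [0, 0, 0, 0.016, 0], [0, 0, 0, 0.006, 0]]
  grip_force: 40

```text
time: 24.45
ee_pos: [0.5082, -0.3277, 0.0036]
tool_rot: [180.0, 0.0, -78.4]
ft_force: [-0.0, 0.0, -0.9]
grip_width: 1.001
```

Emit:
jog_arm:
  series:
    - [[1, 0, 0, 0, 0], [1, 0, 0, 0, 0], [1, 0, 0, 0, 0], [1, 0, 0, 0, 0], [1, 0, 0, 0, 0], [1, 0, 0, 0, 0], [1, 0, 0, 0, 0], [1, 0, 0, 0, 0]]
  grip_force: 40

```text
time: 25.45
ee_pos: [0.508, -0.3275, 0.0037]
tool_rot: [180.0, 0.0, -78.4]
ft_force: [-0.9, 0.2, 0.4]
grip_width: 0.152
```

Emit:
jog_arm:
  series:
    - [[1, 0, 0, 0, 0], [1, 0, 0, 0, 0], [1, 0, 0, 0, 0], [1, 0, 0, 0, 0], [1, 0, 0, -0.005, 0], [1, 0, 0, -0.01, 0], [1, 0, 0, -0.015, 0], [1, 0, 0, 0, 0]]

```text
time: 26.45
ee_pos: [0.5087, -0.3281, 0.0355]
tool_rot: [-179.9, -0.2, -78.3]
ft_force: [-0.2, -0.5, -1.2]
grip_width: 0.159
```

```bash
python3 -c "
from h import *
st()
see('wrist',['lens','loupe_grip']);see('side',['loupe_grip','lens','mark']);see('scene',['mark','lens'])
im=np.hstack([read_camera('side')[300:420,180:340],read_camera('wrist')[0:240,120:440][::2,::2]]);cv2.imwrite('pics/c7.png',cv2.resize(im[:,:,::-1],None,fx=2.5,fy=2.5))
"
```

```text
26.45 [ 0.5087 -0.3281  0.0355] [-1.799e+02 -1.500e-01 -7.835e+01] g 0.1585251966995177 [-0.22 -0.53 -1.17] [-44.   39.   80.4   0.   60.4  34.3]
wrist lens [(0.6, [0.5844, -0.3162, 0.0376], [288.0, 88.0])]
wrist loupe_grip [(0.76, [0.5106, -0.3287, 0.0489], [282.0, 270.0])]
side loupe_grip [(0.79, [0.5145, -0.3289, 0.0452], [256.0, 374.0])]
side lens [(0.8, [0.5804, -0.3117, 0.0331], [293.0, 366.0])]
side mark [(0.73, [0.7015, 0.0453, 0.1607], [330.0, 184.0])]
scene mark [(0.47, [0.7021, 0.0384, 0.1607], [247.0, 226.0])]
scene lens [(0.91, [0.5854, -0.3076, 0.0326], [169.0, 173.0])]
```

View pics/c7.png

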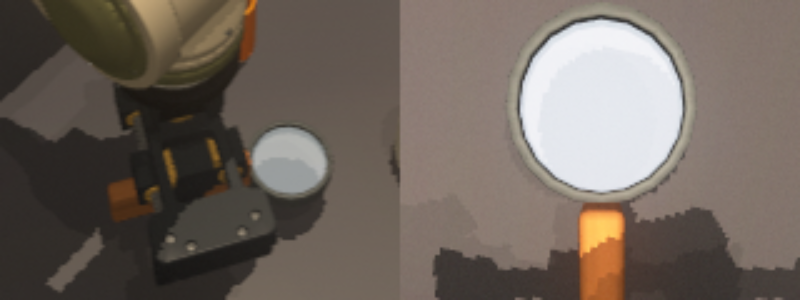

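The loupe is held and level: lens z is about 0.033–0.037 with the TCP at 0.0355. I'll carry it to the nail.

Emit:
jog_arm:
  series:
    - [[1, 0, 0, -0.015, 0], [1, 0, 0, -0.025, 0], [1, 0, 0, -0.03, 0], [1, -0.01, -0.001, -0.03, 0], [1, -0.025, -0.002, -0.0235, 0], [1, -0.035, -0.003, 0, 0], [1, -0.035, -0.003, 0, 0], [1, -0.035, -0.003, 0, 0]]

```text
time: 28.05
ee_pos: [0.4913, -0.187, 0.1584]
tool_rot: [-179.9, -0.1, -78.4]
ft_force: [0.2, -0.1, -0.7]
grip_width: 0.157
```

Emit:
jog_arm:
  series:
    - [[1, -0.035, -0.003, 0, 0], [1, -0.035, -0.003, 0, 0], [1, -0.035, -0.003, 0, 0], [1, -0.035, -0.003, 0, 0], [1, -0.035, -0.003, 0, 0], [1, -0.035, -0.004, 0, 0], [1, -0.025, -0.003, 0, 0], [1, -0.016, -0.001, 0, 0]]

```text
time: 29.05
ee_pos: [0.4633, 0.0635, 0.1581]
tool_rot: [-179.9, -0.0, -78.3]
ft_force: [0.0, -0.5, -1.0]
grip_width: 0.156
```

```bash
python3 -c "
from h import *
st()
for n in ['wrist','side','scene']: see(n,['lens','loupe_grip','mark','nail','pot_mid','cup_mid'] if n!='wrist' else ['lens','loupe_grip','nail'],f'pics/{n}8.png',k=6)
cv2.imwrite('pics/c8.png',cv2.resize(np.hstack([cv2.imread('pics/side8.png')[140:270,180:350],cv2.imread('pics/scene8.png')[140:270,210:380]]),None,fx=2.3,fy=2.3))
"
```

```text
29.05 [0.4633 0.0635 0.1581] [-1.7993e+02 -3.0000e-02 -7.8300e+01] g 0.15570385551602098 [ 0.01 -0.47 -1.04] [-6.7 18.4 94.6 -0.  67.  71.5]
wrist lens [(0.95, [0.5376, 0.0766, 0.1573], [284.0, 92.0])]
wrist loupe_grip [(0.59, [0.462, 0.0644, 0.1707], [277.0, 276.0])]
wrist nail [(0.95, [0.4572, -0.028, 0.0673], [398.0, 241.0])]
side lens [(0.76, [0.5383, 0.0818, 0.1568], [257.0, 179.0])]
side loupe_grip [(0.77, [0.4677, 0.0598, 0.1709], [225.0, 181.0])]
side mark [(0.65, [0.7, 0.0447, 0.1615], [330.0, 184.0])]
side nail [(0.89, [0.4521, -0.0319, 0.0654], [221.0, 244.0]), (0.86, [0.4836, -0.1823, 0.0623], [236.0, 299.0]), (0.81, [0.4071, -0.1099, 0.0683], [198.0, 271.0]), (0.62, [0.553, -0.182, 0.0621], [272.0, 297.0]), (0.52, [0.538, 0.0767, 0.073], [257.0, 209.0])]
side pot_mid [(0.9, [0.4589, -0.0252, 0.0308], [225.0, 253.0]), (0.89, [0.484, -0.1825, 0.0306], [237.0, 309.0]), (0.7, [0.4114, -0.1066, 0.0309], [202.0, 282.0]), (0.66, [0.5571, -0.1851, 0.0281], [274.0, 309.0]), (0.57, [0.5406, 0.0769, 0.036], [259.0, 221.0])]
side cup_mid [(0.75, [0.5396, 0.0758, 0.0288], [258.0, 223
[... 195 characters left out ...]
k [(0.49, [0.7037, 0.0407, 0.1629], [248.0, 227.0])]
scene nail [(0.7, [0.4539, -0.0235, 0.0668], [278.0, 171.0]), (0.69, [0.4863, -0.1797, 0.0626], [224.0, 159.0]), (0.65, [0.5559, -0.1855, 0.0633], [209.0, 175.0]), (0.57, [0.4124, -0.1111, 0.069], [258.0, 149.0])]
scene pot_mid [(0.77, [0.4569, -0.0236, 0.0249], [278.0, 181.0]), (0.72, [0.5425, 0.0838, 0.0348], [297.0, 216.0]), (0.65, [0.5543, -0.1865, 0.0291], [210.0, 182.0]), (0.64, [0.4812, -0.1772, 0.0252], [227.0, 167.0]), (0.5, [0.4131, -0.1052, 0.0273], [261.0, 160.0])]
scene cup_mid [(0.67, [0.5406, 0.0781, 0.0295], [295.0, 216.0]), (0.54, [0.7035, -0.289, -0.0009], [151.0, 212.0]), (0.37, [0.5399, 0.0819, 0.0351], [296.0, 215.0])]
```

View pics/c8.png

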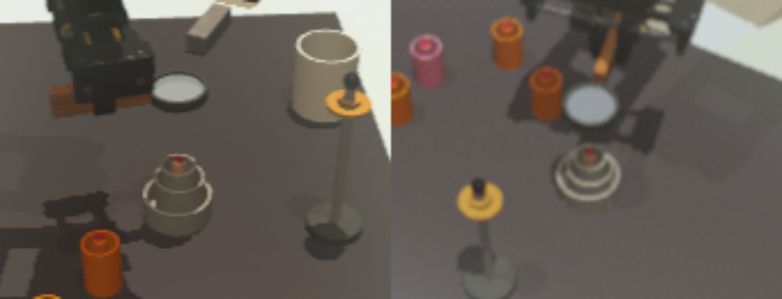

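The stack is nested and upright and the lens is over the nail, but about 2–3 mm below the collar. I'll make a small correction and settle.

Emit:
jog_arm:
  series:
    - [[1, 0, -0.001, -0.001, 0], [1, 0, 0, -0.001, 0], [1, 0, 0, -0.0005, 0], [1, 0, 0, 0, 0], [1, 0, 0, 0, 0], [1, 0, 0, 0, 0], [1, 0, 0, 0, 0], [1, 0, 0, 0, 0]]

```text
time: 30.95
ee_pos: [0.4644, 0.0627, 0.1597]
tool_rot: [-180.0, 0.0, -78.4]
ft_force: [0.4, 0.4, -2.2]
grip_width: 0.155
```

```bash
python3 -c "
from h import *
st()
for n in ['wrist','side','scene']: see(n,['lens','mark'] if n!='wrist' else ['lens'])
print(abs(observe()['joint_vel']).max()); finish_job(); st()
"
```

```text
30.95 [0.4644 0.0627 0.1597] [-180.      0.    -78.35] g 0.154504827372841 [ 0.37  0.43 -2.22] [-6.8 18.4 94.2  0.  67.4 71.5]
wrist lens [(0.72, [0.538, 0.0748, 0.1575], [286.0, 94.0])]
side lens [(0.59, [0.5372, 0.0792, 0.1616], [256.0, 178.0]), (0.45, [0.5377, 0.0748, 0.0753], [257.0, 209.0])]
side mark [(0.75, [0.703, 0.0436, 0.1608], [331.0, 185.0])]
scene lens [(0.59, [0.5381, 0.0779, 0.1603], [296.0, 185.0]), (0.51, [0.4646, 0.0654, 0.1698], [306.0, 160.0]), (0.4, [0.7263, 0.2679, -0.0016], [327.0, 309.0])]
scene mark [(0.75, [0.5393, 0.0764, 0.072], [295.0, 206.0]), (0.68, [0.7036, 0.0366, 0.1591], [246.0, 227.0])]
0.06453824751296908
the job is handed in; nothing more can be done
the job is handed in; nothing more can be done
```

I put the cup in the dish and the steel pot in the cup. I then picked up the loupe and handed the job in at about 31 s, holding it level over the nail. No verdict is reported, so the checks below are my own.

- **Nesting:** the last crops showed the three vessels upright on one axis. The measured positions were consistent with the cup on the dish's floor and the pot on the cup's.
- **Lens sideways:** the last readings put the lens within about 1–4 mm of the nail, against the 14 mm limit.
- **Lens height:** the lens read 0.1575 m (wrist), 0.1603 m (scene) and 0.1616 m (side), and the arm's own pose gives about 0.162 m. The collar rim read about 0.161 m. The wrist reading is the outlier, about 3.5 mm low but within the 8 mm limit.
- **Stillness:** the arm was at rest at hand-in, with the fastest joint at 0.06 degrees/s.
- **Bystanders:** I did not plan any path near the look-alikes, gauge, mug, jar or buffer. The collar and the look-alikes read in place near the end. I did not re-measure the mug, jar or buffer specifically.
- **Failed checks:** some silhouette fits failed or were poor when the gripper hid part of a vessel. I dropped those and used the unobstructed views.

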